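Scan the socket case, then hold its lid open for the count

TASK

Stock count: take the hand scanner out of its cradle, hold it steady for a good second pointing straight down with its window about 5 cm above the middle of the barcode label on the lid of the socket case, then stand it back in its cradle. After that lift the lid of the case by its handle and hold it open at 60 degrees so that the sockets can be counted: nothing props the lid and it falls shut if let go, so finish while still holding it there with the gripper. Leave everything else on the bench where it is.

Things in the scene. Friction and masses are not known exactly. Their poses are not given: they have to be found in the camera images.
- scanner_grip (a point): Hand barcode scanner, 150 mm tall, about 160 g, standing nose down in its cradle. Black upright handle, 34 mm (x) by 30 mm (y), from 55 to 150 mm above the window; below it a white shoulder and head, 60 mm (x) by 44 mm (y), 42 mm high. This point: middle of the upper handle, 125 mm above the window, 25 mm below the top end. z from window to handle. Take it from above.
- scanner_window (a point): The scanning window, at the centre of the flat underside of the scanner's head; it looks along -z of the scanner. Same axes as scanner_grip.
- cradle_floor (a point): Scanner cradle: a grey open-topped box fixed to the bench, outside 80 mm (x) by 64 mm (y) and 28 mm high, walls 4 mm, so inside 72 by 56 mm, on a flat foot 120 by 100 mm and 5 mm thick. This point is the centre of its inner floor, 5 mm above the bench; z up. At the start the scanner stands in it with the same x and y axes and 6 mm of play all round.
- label (a point): White barcode label, 38 mm (x) by 64 mm (y), stuck on top of the lid of the socket case, in its left half as seen from the robot. This point is its centre, on the lid's top face, 61 mm above the bench when the lid is shut; z is the outward normal of the lid.
- handle (a point): Lid handle: a level round steel bar 12 mm thick, 104 mm long along y, on an arm at each end 48 mm out from the lid's front edge towards the robot (42 mm open gap). This point: middle of the bar, 53 mm above the bench with the lid shut, 218 mm from the hinge line. x towards the hinge, z the lid's outward normal. Pinched from above, the bar turns between the fingers as the lid swings.
- hinge (a point): Socket case: black flat plastic case, fixed to the bench, 170 mm (x, front to back) by 260 mm (y) and 61 mm high with its lid shut; the front, with the handle, is at -x. This point is the middle of the hinge line, on the far top edge of the tray, 45 mm above the bench; the hinge runs along y.
- lid (a joint): Opening angle of the case lid, 0 shut, growing as the handle rises, 1.047 is 60 degrees; a stop ends it at 1.4. The lid weighs about 0.5 kg (it varies), has no latch, no spring and hardly any friction, and falls shut from any angle.
- deep_socket: Bystander: dark steel deep socket, cylinder 32 mm across and 50 mm high, standing near the cradle; origin at the centre of its underside.
- tape_measure: Bystander: tape measure, black block with red sides, 62 x 36 x 62 mm, behind the hinge side of the case; origin under its centre.
- glue: Bystander: white glue bottle with red cap, 52 mm across, 130 mm high, at the middle of the far side; origin under its centre.
- wrench: Bystander: flat steel wrench lying on the bench near the robot; origin under its middle.
- carton: Bystander: small cardboard carton, 90 x 60 x 50 mm, near the cradle; origin under its centre.
There are look-alikes about, which are no part of the job. There is more than one size of the part that bears cradle_floor; the job needs the largest. Leave any brown look-alike of the part that bears scanner_grip alone.

How it is judged:
By the outcome, as a careful person would: the job done as asked, in the order asked, and still so for the second after the job is handed in, while the arm keeps its last pose, push and grip.
It also fails if it takes over 64 s, if anything falls off the work surface, if the arm or the gripper's body presses on something with over 40 N, if the wrist force passes 120 N, or if a joint passes its speed limit or range.

ROBOT

A 6-joint arm with a two-finger parallel gripper is mounted at the origin on the work surface. World frame = base frame: x ahead of the robot, y to its left, z up, the work surface at z = 0. Lengths are in m, angles in rad, forces in N, time in s.
With the tool pointing down it reaches from about 0.425 to 0.95 m from the base axis. Payload 14.7 kg.
Tool frame: the origin (TCP) lies midway between the tips of the shut fingers; the grasp point (between the pads) lies 19 mm behind it; z points along the fingers, y is the line along which they close (so a half turn about z gives the same grasp; the last joint's range is limited). The gripper opens to 85 mm and grips with 20 to 120 N. Pads are 22 mm wide; open, the fingers measure 114 mm over their backs; the gripper's body (76 mm by 85 mm) begins 54 mm behind the grasp point. The pads swing forward as they close: fully open they stand 13 mm farther back than shut.
Start: joints at [-1.339, 0.48, 1.596, -0, 1.065, -0.047], TCP at [0.179, -0.625, 0.199] pointing down, gripper open.
Joint ranges: [-2.75, 2.75], [-0.82, 2.05], [0.23, 2.67], [-1.56, 4.7], [0.09, 2.69], [-2.92, 2.92]. Speed limits (rad/s): [1.89, 1.89, 2.39, 3.01, 3.01, 3.01].

INTERFACE

Orientations are given as a unit quaternion [w, x, y, z].
In Python, from workcell import ctrl gives the robot as it stands.
- The arm moves only by the shell command python3 -m crank 'ROWS' [FORCE]. ROWS is JSON, a list of rows, each an object with "linear": the shift along the tool's x, y, z in cm, a list of three; "spin": the turn about the tool's z in rad; "hand": the finger opening in cm, from 0 to 8.54. In form: [{"linear": [tx, ty, tz], "spin": spin, "hand": hand}, ...]. A call has 1 to 12 rows; each row is the pose to reach, as a shift and turn from the pose commanded when the call began, along the tool's axes at that moment; what a row does not reach only later rows make up. A row lasts 1/12 s, in which the tool goes at most 41.7 mm and 7.16 degrees, less where a joint would pass 70% of its speed; a pose out of reach is approached as far as the arm can. A call with a gripper value outside its range is refused whole. The fingers move at their own pace and stop on an object; FORCE is the grip in N (left out, the last holds). Time passes only in rows, so rows that repeat a pose let the fingers close. It gives the time, the measured TCP pose, the force, the opening and the grip force at its end, in the units of the state.
- ctrl.observe(): the state, without advancing time (a new reading comes with each control period).
- ctrl.camera(name): name is "scene" or "top" or "wrist"; returns a dict with "image" (480x640x3 uint8, blue, green, red), "mtx" (3x3 intrinsics, pixels), "R" (3x3) and "t" (3): a world point X has camera coordinates R X + t. Camera axes: x right, y down, z forward; pixel columns grow to the right and rows downward; lengths in m; the calibration is good to about 2 mm. A picture is of the moment at which its call begins. There is no depth.
- ctrl.close_job(): hands the job in; it is judged then, once.
The state is a dict: "time_s": time; "q": joint angles; "dq": joint speeds; "joint_torque": joint torques, N m; "tcp_pos": TCP position; "ee_rot": TCP orientation; "wrist_force": force on the tool from outside, world axes, zero at the start; "moment": the same for the moment, N m; "grip_width": finger opening in m; "grasp_force": force on a finger pad.
Only numpy, scipy, OpenCV 4.12 (cv2) and the standard library are available. Lean on these libraries where they do the work, as an engineer would, in place of code of your own. Each camera call takes 0.05 s, during which the arm holds its last target. There are 200 camera calls.

## Working session

There is one attempt and no reset: what is moved stays moved. The work goes in short steps, Python scripts to look and compute and a shell command to move; the robot and the scene stay as the last step left them, time stands still between calls to the robot, and variables do not carry over. Pictures are saved under pics/ and viewed, at most 10 in all, crops included, and the job is handed in when it is done.

```bash
ls; mkdir -p pics
python3 - <<'E'
from workcell import ctrl
import cv2,numpy as np
for n in("scene","top"):
    c=ctrl.camera(n);cv2.imwrite(f"pics/{n}0.png",c["image"]);print(n,np.round(c["mtx"],1).tolist(),np.round(c["R"],3).tolist(),np.round(c["t"],3).tolist())
s=ctrl.observe();print(s)
E
```

```text
pics
scene [[462.6, 0.0, 318.8], [0.0, 462.6, 239.3], [0.0, 0.0, 1.0]] [[-0.093, 0.996, -0.01], [0.597, 0.048, -0.801], [-0.797, -0.08, -0.599]] [-0.017, -0.249, 1.465]
top [[583.0, 0.0, 320.5], [0.0, 583.0, 242.1], [0.0, 0.0, 1.0]] [[0.012, -1.0, 0.014], [-0.999, -0.012, -0.052], [0.052, -0.013, -0.999]] [0.028, 0.587, 1.089]
{'time_s': 0.1, 'q': array([-1.33862801e+00,  4.80726203e-01,  1.59675728e+00,  3.00539728e-06,
        1.06509732e+00, -4.65953691e-02]), 'dq': array([-0.00160172, -0.00082669, -0.00204227,  0.00097631,  0.00227046,
        0.00035236]), 'joint_torque': array([ 3.02209846e-04, -9.52254868e+01, -4.31039178e+01, -1.47990590e-04,
        5.20929345e-03, -7.83196970e-05]), 'tcp_pos': array([ 0.17879903, -0.62454636,  0.19848441]), 'ee_rot': array([-4.92072160e-04,  9.90302047e-01,  1.38930239e-01, -4.44691867e-05]), 'wrist_force': array([-0.82959303,  0.71968572, -0.95470102]), 'moment': array([-0.00309468,  0.0592857 ,  0.01745   ]), 'grasp_force': 0.0, 'grip_width': 0.08548914428275618}
```

View pics/top0.png

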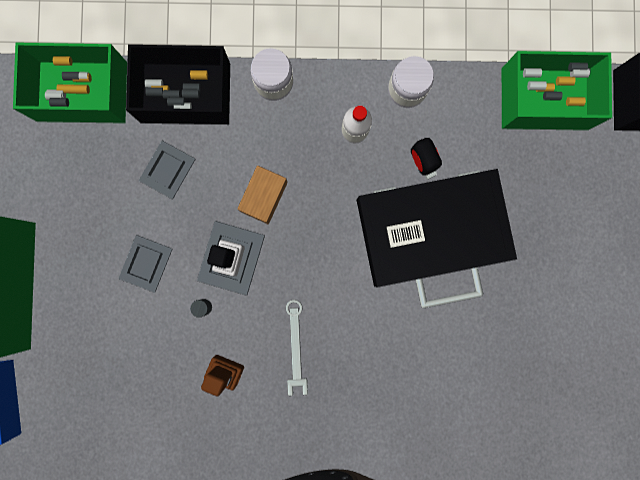

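View pics/scene0.png

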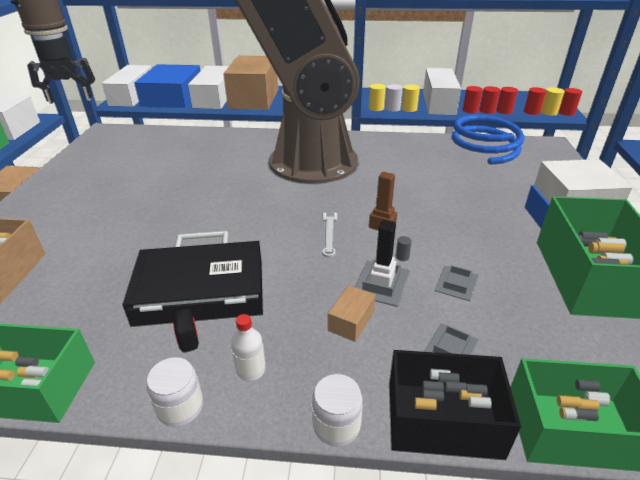

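The top view shows the black and white scanner at about (222,257) standing in the grey cradle at (232,258). The other upright tool, at (222,375), is brown, so it is the look-alike. The other grey cradles, at (147,263) and (167,169), have clearly smaller feet. The case has its label at (406,233) and its handle bar at (452,300). I'll measure these and check an enlarged crop.

```bash
cat > h.py <<'E'
import cv2,numpy as np
from workcell import ctrl
def ray(c,uv,z):
    uv=np.array([[uv]],float)
    d=np.array([*cv2.undistortPoints(uv,c["mtx"],None)[0,0],1.])
    R,t=np.array(c["R"]),np.array(c["t"]); o=-R.T@t; d=R.T@d
    return o+d*(z-o[2])/d[2]
def blobs(m,amin):
    cs,_=cv2.findContours(m.astype(np.uint8),cv2.RETR_EXTERNAL,cv2.CHAIN_APPROX_NONE)
    return [k for k in cs if cv2.contourArea(k)>amin]
def boxw(c,k,z):
    p=np.array([ray(c,u,z)[:2] for u in cv2.boxPoints(cv2.minAreaRect(k))])
    ctr=p.mean(0);e=p[1]-p[0];f=p[2]-p[1]
    return np.round(ctr,4),[(round(np.linalg.norm(v),4),round(np.degrees(np.arctan2(v[1],v[0]))%180,1)) for v in(e,f)]
def Rm(q): 
    from scipy.spatial.transform import Rotation as r
    return r.from_quat([q[1],q[2],q[3],q[0]]).as_matrix()
E
python3 - <<'E'
from h import *
c=ctrl.camera("top");im=c["image"].astype(int);mx=im.max(2);mn=im.min(2)
cv2.imwrite("pics/crop1.png",cv2.resize(c["image"][130:410,110:310],None,fx=2.1,fy=2.1,interpolation=cv2.INTER_CUBIC))
def sub(m,x0,x1,y0,y1):
    o=np.zeros_like(m);o[y0:y1,x0:x1]=m[y0:y1,x0:x1];return o
for nm,m,z,a in (("scannertop",sub(mx<45,195,250,235,285),.155,50),("label",sub(mn>120,380,430,215,255),.061,100),
  ("case",sub(mx<50,350,525,165,295),.061,3000),("bar",sub(mn>140,405,500,262,315),.053,50),
  ("white",sub(mn>150,195,260,230,285),.047,30),
  ):
    for k in blobs(m,a): print(nm,cv2.contourArea(k),cv2.boundingRect(k),boxw(c,k,z))
g=im.mean(2)
print(im[250:262:4,205:262:4].mean(2).round()); print(im[300,300],im[285,235],im[263,147])
hs=cv2.cvtColor(c["image"],cv2.COLOR_BGR2HSV);print(hs[285,225],hs[350,340],hs[280,140])
m=(im[:,:,0]-im[:,:,2]>6)&(mx<125);m=cv2.morphologyEx(m.astype(np.uint8),cv2.MORPH_CLOSE,np.ones((3,3)))
for k in blobs(sub(m,110,275,130,310),300): print("foot",cv2.boundingRect(k),boxw(c,k,.005))
E
```

```text
scannertop 435.0 (207, 245, 28, 27) (array([0.5481, 0.2018]), [(np.float64(0.0447), np.float64(166.0)), (np.float64(0.0406), np.float64(75.4))])
label 696.0 (387, 220, 38, 28) (array([ 0.6022, -0.1191]), [(np.float64(0.0642), np.float64(102.0)), (np.float64(0.0386), np.float64(11.5))])
case 13140.5 (357, 169, 160, 118) (array([ 0.6139, -0.1751]), [(np.float64(0.2675), np.float64(102.1)), (np.float64(0.1689), np.float64(11.1))])
bar 412.0 (416, 268, 66, 40) (array([ 0.504 , -0.2001]), [(np.float64(0.1135), np.float64(101.9)), (np.float64(0.0536), np.float64(11.3))])
white 272.5 (212, 240, 29, 36) (array([0.5543, 0.2072]), [(np.float64(0.0579), np.float64(166.1)), (np.float64(0.041), np.float64(75.6))])
[[129. 102.  21.  23.  22.  18.   0.  77. 140.  81. 107.  31. 104. 104.
  134.]
 [104.   2.  23.  24.  21.  13.   6.   0.  74.  75. 106.  63. 104. 106.
  127.]
 [103.  18.  22.  24.  25.  11.   8.  34. 192.  77. 108. 109. 105.  60.
  126.]]
[120 116 116] [109 105  98] [107 102  97]
[104  25 110] [105  12 124] [101  26 109]
foot (119, 235, 53, 58) (array([0.543 , 0.3677]), [(np.float64(0.0915), np.float64(159.8)), (np.float64(0.0747), np.float64(68.9))])
foot (197, 221, 67, 75) (array([0.5555, 0.2062]), [(np.float64(0.1207), np.float64(164.7)), (np.float64(0.1003), np.float64(74.1))])
foot (139, 141, 56, 58) (array([0.7251, 0.3306]), [(np.float64(0.0941), np.float64(151.7)), (np.float64(0.0747), np.float64(60.7))])
```

View pics/crop1.png

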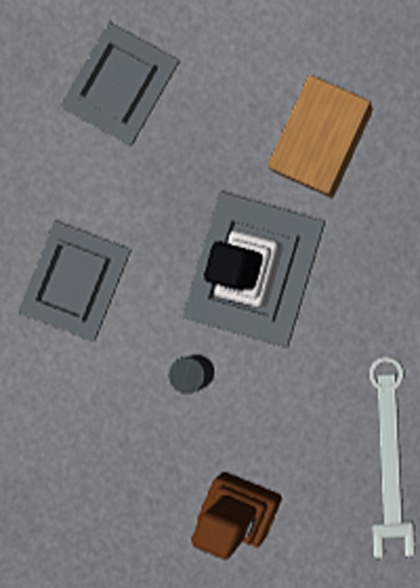

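The crop settles it. The largest cradle, with a 120.7 x 100.3 mm foot, is at (0.5555, 0.206), and the black and white scanner stands in it. The small cradles measure about 92 x 75 mm. The label measures 64 x 38.6 mm as specified, at (0.602, -0.119) with x axis at 11.5°. The bar comes out at (0.483, -0.204).

```bash
cat >> h.py <<'E'
def to(*wps,now=None):
    """wps: (x,y,z,toolx_deg) -> linear cm / spin rad from the present pose"""
    s=ctrl.observe(); R=Rm(s["ee_rot"]); p=s["tcp_pos"]; a=np.degrees(np.arctan2(R[1,0],R[0,0]))
    print("t",round(s["time_s"],2),"tcp",p.round(4),"ang",round(a,2),"tilt",R[:,2].round(3),"F",s["wrist_force"].round(1),"w",round(s["grip_width"],4),"gf",round(s["grasp_force"],1))
    for w in wps: print((R.T@(np.array(w[:3])-p)*100).round(2).tolist(),round(-np.radians((w[3]-a+180)%360-180),4))
E
python3 -c "
from h import *
to((.45,-.3,.26,45),(.555,.207,.26,74.7))"
```

```text
t 0.15 tcp [ 0.1788 -0.6246  0.1985] ang 15.97 tilt [-0.     0.001 -1.   ] F [ 0.2  0.2 -0.4] w 0.0853 gf 0.0
[35.0, -23.74, -6.12] -0.5066
[59.05, -69.6, -6.08] -1.025
```

```bash
A='{"linear":[35,-23.7,-6.1],"spin":-0.5,"hand":8.5}'; python3 -m crank '[{"linear":[35,-23.7,-6.1],"spin":-0.5,"hand":8.5},{"linear":[35,-23.7,-6.1],"spin":-0.5,"hand":8.5},{"linear":[35,-23.7,-6.1],"spin":-0.5,"hand":8.5},{"linear":[35,-23.7,-6.1],"spin":-0.5,"hand":8.5},{"linear":[35,-23.7,-6.1],"spin":-0.5,"hand":8.5},{"linear":[35,-23.7,-6.1],"spin":-0.5,"hand":8.5},{"linear":[35,-23.7,-6.1],"spin":-0.5,"hand":8.5},{"linear":[35,-23.7,-6.1],"spin":-0.5,"hand":8.5},{"linear":[35,-23.7,-6.1],"spin":-0.5,"hand":8.5},{"linear":[35,-23.7,-6.1],"spin":-0.5,"hand":8.5},{"linear":[35,-23.7,-6.1],"spin":-0.5,"hand":8.5},{"linear":[35,-23.7,-6.1],"spin":-0.5,"hand":8.5}]'; python3 -c "
from h import *
to((.555,.207,.26,74.7))"
```

```text
time_s: 1.15
tcp_pos: [0.452, -0.2985, 0.2604]
ee_rot: [0.0, 0.924, 0.381, 0.0]
wrist_force: [0.1, -0.3, 0.8]
grip_width: 0.0847
grasp_force: 0.0
t 1.15 tcp [ 0.452  -0.2985  0.2604] ang 44.83 tilt [ 0.001 -0.    -1.   ] F [ 0.1 -0.3  0.8] w 0.0847 gf 0.0
[42.94, -28.59, 0.05] -0.5214
```

```bash
python3 -m crank '[{"linear":[42.9,-28.6,0],"spin":-0.52,"hand":8.5},{"linear":[42.9,-28.6,0],"spin":-0.52,"hand":8.5},{"linear":[42.9,-28.6,0],"spin":-0.52,"hand":8.5},{"linear":[42.9,-28.6,0],"spin":-0.52,"hand":8.5},{"linear":[42.9,-28.6,0],"spin":-0.52,"hand":8.5},{"linear":[42.9,-28.6,0],"spin":-0.52,"hand":8.5},{"linear":[42.9,-28.6,0],"spin":-0.52,"hand":8.5},{"linear":[42.9,-28.6,0],"spin":-0.52,"hand":8.5},{"linear":[42.9,-28.6,0],"spin":-0.52,"hand":8.5},{"linear":[42.9,-28.6,0],"spin":-0.52,"hand":8.5},{"linear":[42.9,-28.6,0],"spin":-0.52,"hand":8.5},{"linear":[42.9,-28.6,0],"spin":-0.52,"hand":8.5}]'; python3 -m crank '[{"linear":[0,0,0],"spin":0,"hand":8.5},{"linear":[0,0,0],"spin":0,"hand":8.5},{"linear":[0,0,0],"spin":0,"hand":8.5}]'
python3 - <<'E'
from h import *
c=ctrl.camera("wrist");cv2.imwrite("pics/w1.png",c["image"])
to((.555,.207,.26,74.7))
R=np.array(c["R"]);t=np.array(c["t"])
print((-R.T@t).round(3),R[2].round(3))
for z in(.005,.155):
  P=np.array([.555,.207,z]);k=c["mtx"]@(R@P+t);print(z,(k/k[2]).round(1))
E
```

```text
time_s: 2.15
tcp_pos: [0.5517, 0.1897, 0.2597]
ee_rot: [0.0, 0.797, 0.604, -0.0]
wrist_force: [1.0, -0.8, 1.3]
grip_width: 0.0851
grasp_force: 0.0
time_s: 2.4
tcp_pos: [0.5513, 0.1878, 0.2594]
ee_rot: [0.0, 0.796, 0.605, -0.001]
wrist_force: [0.2, -0.3, 0.8]
grip_width: 0.0852
grasp_force: 0.0
t 2.45 tcp [0.5513 0.1874 0.2596] ang 74.36 tilt [-0.001 -0.001 -1.   ] F [-1.   0.5 -0.8] w 0.0849 gf 0.0
[1.99, -0.17, -0.04] -0.0059
[0.572 0.264 0.434] [-0.084 -0.296 -0.951]
0.005 [317.7 173.5   1. ]
0.155 [317.  201.5   1. ]
```

View pics/w1.png

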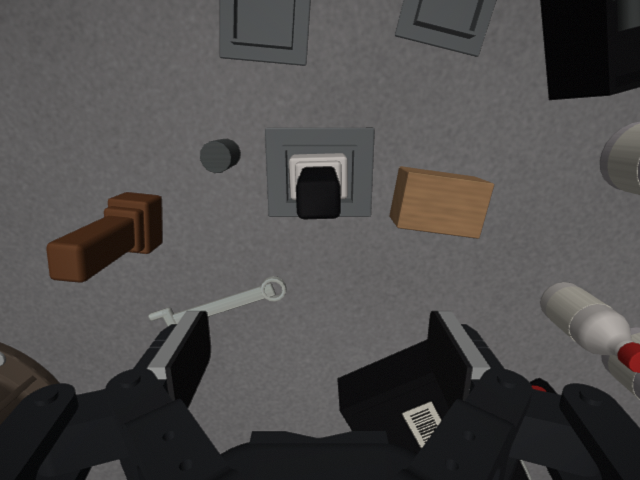

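The wrist view shows the black handle top at about (319,205), the cradle foot centred at about (320,172) with its edges level, so the yaw is right. The predictions were (317,201) and (318,173), about 2 mm off. I'll centre, descend and grip.

```bash
python3 -m crank '[{"linear":[2,0,0],"spin":0,"hand":8.5},{"linear":[2,0,0],"spin":0,"hand":8.5},{"linear":[2,0,2],"spin":0,"hand":8.5},{"linear":[2,0,4],"spin":0,"hand":8.5},{"linear":[2,0,6],"spin":0,"hand":8.5},{"linear":[2,0,8],"spin":0,"hand":8.5},{"linear":[2,0,10],"spin":0,"hand":8.5},{"linear":[2,0,12],"spin":0,"hand":8.5},{"linear":[2,0,14],"spin":0,"hand":8.5},{"linear":[2,0,15.1],"spin":0,"hand":8.5},{"linear":[2,0,15.1],"spin":0,"hand":8.5},{"linear":[2,0,15.1],"spin":0,"hand":8.5}]'
python3 - <<'E'
from h import *
c=ctrl.camera("wrist");cv2.imwrite("pics/w2.png",c["image"])
to((.5565,.2066,.108,74.7))
E
```

```text
time_s: 3.45
tcp_pos: [0.5568, 0.2072, 0.1092]
ee_rot: [-0.0, 0.797, 0.604, -0.0]
wrist_force: [0.4, 0.6, 0.7]
grip_width: 0.0848
grasp_force: 0.0
t 3.5 tcp [0.5574 0.2077 0.1099] ang 74.37 tilt [ 0.001  0.    -1.   ] F [-0.6 -0.1 -0.4] w 0.0851 gf 0.0
[-0.13, -0.06, 0.19] -0.0057
```

View pics/w2.png

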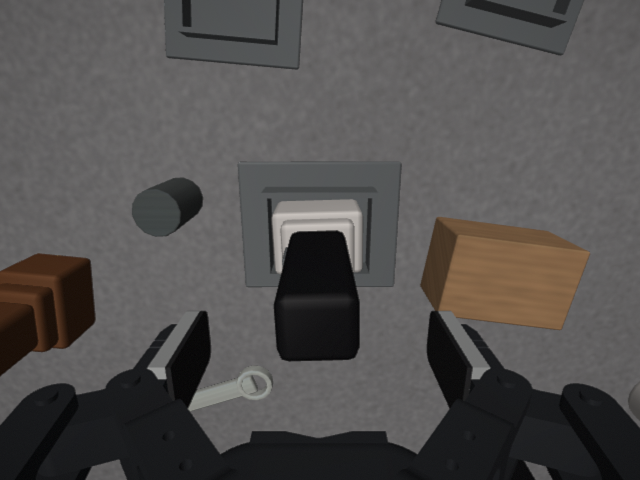

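The handle (u 276–358) lies centred between the pads (inner edges at 209 and 428), and nothing else is near them. Closing.

```bash
python3 -m crank '[{"linear":[0,0,0],"spin":0,"hand":2},{"linear":[0,0,0],"spin":0,"hand":2},{"linear":[0,0,0],"spin":0,"hand":2},{"linear":[0,0,0],"spin":0,"hand":2},{"linear":[0,0,0],"spin":0,"hand":2},{"linear":[0,0,0],"spin":0,"hand":2},{"linear":[0,0,0],"spin":0,"hand":2},{"linear":[0,0,0],"spin":0,"hand":2},{"linear":[0,0,0],"spin":0,"hand":2},{"linear":[0,0,0],"spin":0,"hand":2}]' 60; python3 -m crank '[{"linear":[0,0,-1],"spin":0,"hand":2},{"linear":[0,0,-2],"spin":0,"hand":2},{"linear":[0,0,-3],"spin":0,"hand":2},{"linear":[0,0,-5],"spin":0,"hand":2},{"linear":[0,0,-7],"spin":0,"hand":2},{"linear":[0,0,-9],"spin":0,"hand":2},{"linear":[0,0,-11],"spin":0,"hand":2},{"linear":[0,0,-12],"spin":0,"hand":2},{"linear":[0,0,-12],"spin":0,"hand":2},{"linear":[0,0,-12],"spin":0,"hand":2}]'
python3 - <<'E'
from h import *
c=ctrl.camera("wrist");cv2.imwrite("pics/w3.png",c["image"])
c2=ctrl.camera("scene")["image"];cv2.imwrite("pics/s3.png",np.hstack([cv2.resize(c["image"],(400,300)),cv2.resize(c2[60:360,240:640],(400,300))]))
to((.602,-.119,.23,74.7))
E
```

```text
time_s: 4.33
tcp_pos: [0.5572, 0.2085, 0.1099]
ee_rot: [0.0, 0.796, 0.605, 0.001]
wrist_force: [-2.2, -0.8, 9.7]
grip_width: 0.0322
grasp_force: 59.8
time_s: 5.17
tcp_pos: [0.5569, 0.2082, 0.2293]
ee_rot: [0.0, 0.796, 0.605, 0.0]
wrist_force: [-0.5, -0.1, -1.7]
grip_width: 0.0323
grasp_force: 60.2
t 5.27 tcp [0.5561 0.208  0.2279] ang 74.42 tilt [-0.002 -0.    -1.   ] F [ 0.   0.4 -2.1] w 0.0326 gf 60.2
[-30.26, 13.2, -0.2] -0.005
```

View pics/s3.png

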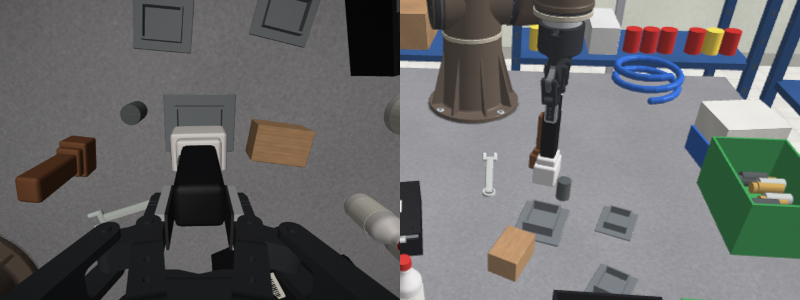

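The scanner is out of the cradle and hanging straight. From the same wrist view I'll work out where the head sits relative to the TCP.

Run:
```python
from h import *
c=ctrl.camera("wrist");im=c["image"];m=im.min(2)>120;m[:190]=0;m[290:]=0;m[:,:260]=0;m[:,380:]=0
s=ctrl.observe();R=Rm(s["ee_rot"]);p=s["tcp_pos"];wz=p[2]-.105
for k in blobs(m,100):
    x,y,w,h=cv2.boundingRect(k);print(x,y,w,h,cv2.contourArea(k))
    for z in (wz,wz+.042):
      for uv in((x,y),(x+w,y),(x+w/2,y)): print(round(z,3),(R.T@(ray(c,uv,z)-p)*1000).round(1))
to((.602,-.119,.23,74.7))
```

```text
273 201 89 73 3307.0
0.123 [ 19.9 -34.4 105. ]
0.123 [ 19.9  32.4 104.9]
0.123 [ 19.9  -1.  105. ]
0.165 [ 28.7 -29.3  63. ]
0.165 [28.7 27.5 62.9]
0.165 [28.7 -0.9 63. ]
t 5.32 tcp [0.5561 0.2079 0.2277] ang 74.41 tilt [-0.002 -0.001 -1.   ] F [ 0.2 -0.3 -2.7] w 0.0324 gf 60.2
[-30.26, 13.21, -0.22] -0.005
```

```bash
python3 -m crank '[{"linear":[-2,0.9,0],"spin":0,"hand":2},{"linear":[-5,2.2,0],"spin":0,"hand":2},{"linear":[-8,3.5,0],"spin":0,"hand":2},{"linear":[-11,4.8,0],"spin":0,"hand":2},{"linear":[-14,6.1,0],"spin":0,"hand":2},{"linear":[-17,7.4,0],"spin":0,"hand":2},{"linear":[-20,8.7,0],"spin":0,"hand":2},{"linear":[-23,10,0],"spin":0,"hand":2},{"linear":[-26,11.4,0],"spin":0,"hand":2},{"linear":[-28.5,12.5,0],"spin":0,"hand":2},{"linear":[-30,13.1,0.6],"spin":0,"hand":2},{"linear":[-30.4,13.3,1.2],"spin":0,"hand":2}]'; python3 -m crank '[{"linear":[0,0,0],"spin":0,"hand":2},{"linear":[0,0,0],"spin":0,"hand":2}]'
python3 - <<'E'
from h import *
c=ctrl.camera("wrist");d=ctrl.camera("scene")
to((.6025,-.121,.216,74.7))
cv2.imwrite("pics/s4.png",np.hstack([cv2.resize(c["image"],(400,300)),cv2.resize(d["image"][160:340,90:330],(400,300),interpolation=cv2.INTER_CUBIC)]))
E
```

```text
time_s: 6.32
tcp_pos: [0.6031, -0.1229, 0.2157]
ee_rot: [-0.0, 0.797, 0.604, -0.0]
wrist_force: [-0.1, -0.4, -1.7]
grip_width: 0.0322
grasp_force: 60.2
time_s: 6.48
tcp_pos: [0.6025, -0.1195, 0.2158]
ee_rot: [-0.001, 0.797, 0.605, -0.001]
wrist_force: [0.3, -0.3, -1.7]
grip_width: 0.0323
grasp_force: 60.2
t 6.58 tcp [ 0.603  -0.119   0.2168] ang 74.47 tilt [-0.001  0.    -1.   ] F [ 0.3 -0.  -2.1] w 0.0322 gf 60.2
[-0.2, 0.0, 0.08] -0.0039
```

View pics/s4.png

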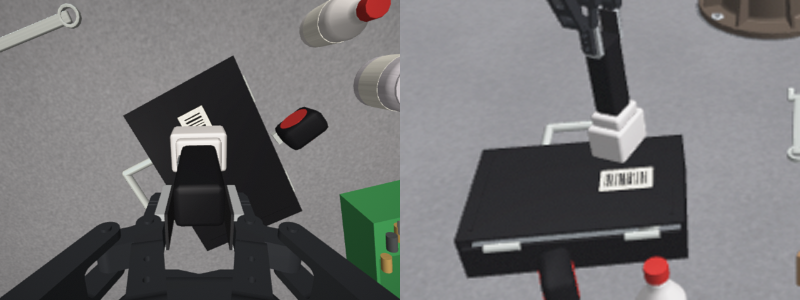

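The scanner hangs upright over the label, with its head at about (617,140) and the label at (627,180) in the right panel, and roughly a 5 cm gap. Making a 2 mm trim and holding for about 2 s.

```bash
python3 -m crank '[{"linear":[-0.2,0,0],"spin":0,"hand":2},{"linear":[-0.2,0,0],"spin":0,"hand":2},{"linear":[-0.2,0,0],"spin":0,"hand":2},{"linear":[-0.2,0,0],"spin":0,"hand":2},{"linear":[-0.2,0,0],"spin":0,"hand":2},{"linear":[-0.2,0,0],"spin":0,"hand":2},{"linear":[-0.2,0,0],"spin":0,"hand":2},{"linear":[-0.2,0,0],"spin":0,"hand":2},{"linear":[-0.2,0,0],"spin":0,"hand":2},{"linear":[-0.2,0,0],"spin":0,"hand":2},{"linear":[-0.2,0,0],"spin":0,"hand":2},{"linear":[-0.2,0,0],"spin":0,"hand":2}]'
python3 - <<'E'
from h import *
d=ctrl.camera("scene");im=d["image"];m=im.min(2)>130
for k in blobs(m,60):
    x,y,w,h=cv2.boundingRect(k)
    if 190<x<280 and 200<y<300: print((x,y,w,h),boxw(d,k,.061), 'lowest',k[k[:,0,1].argmax(),0], ray(d,k[k[:,0,1].argmax(),0],.111).round(4))
P=d["mtx"]@(d["R"]@np.array([.602,-.119,.061])+d["t"]);print((P/P[2]).round(1))
to((.5573,.2083,.23,74.4))
E
python3 -m crank '[{"linear":[0,0,0],"spin":0,"hand":2},{"linear":[0,0,0],"spin":0,"hand":2},{"linear":[0,0,0],"spin":0,"hand":2},{"linear":[0,0,0],"spin":0,"hand":2},{"linear":[0,0,0],"spin":0,"hand":2},{"linear":[0,0,0],"spin":0,"hand":2},{"linear":[0,0,0],"spin":0,"hand":2},{"linear":[0,0,0],"spin":0,"hand":2},{"linear":[0,0,0],"spin":0,"hand":2},{"linear":[0,0,0],"spin":0,"hand":2},{"linear":[0,0,0],"spin":0,"hand":2},{"linear":[0,0,0],"spin":0,"hand":2}]'
```

```text
time_s: 7.58
tcp_pos: [0.6027, -0.1223, 0.217]
ee_rot: [0.0, 0.796, 0.605, -0.0]
wrist_force: [0.5, 0.4, -1.6]
grip_width: 0.0323
grasp_force: 60.2
[226.  266.5   1. ]
t 7.63 tcp [ 0.6027 -0.1223  0.217 ] ang 74.41 tilt [ 0.  0. -1.] F [-0.2 -0.4 -1.9] w 0.0326 gf 60.2
[30.63, -13.26, -1.3] 0.0002
time_s: 8.63
tcp_pos: [0.6027, -0.1223, 0.217]
ee_rot: [-0.0, 0.796, 0.605, -0.0]
wrist_force: [0.1, 0.4, -1.4]
grip_width: 0.0325
grasp_force: 60.2
```

Run:
```python
from h import *
d=ctrl.camera("scene")
for P in ([.602,-.12,.111],[.6368,-.107,.112],[.625,-.149,.112]):
    k=d["mtx"]@(d["R"]@np.array(P)+d["t"]);print((k/k[2]).round(1), 'panel',((k[0]/k[2]-90)/.6+400).round(),((k[1]/k[2]-160)/.6).round())
```

```text
[222.3 247.4   1. ] panel 620.0 146.0
[224.1 258.2   1. ] panel 624.0 164.0
[204.8 253.4   1. ] panel 591.0 156.0
```

The predicted head corners (624,164) and (591,156) match the picture, so the scan pose is right. Returning to the cradle.

```bash
python3 -m crank '[{"linear":[2,-0.9,-1.3],"spin":0,"hand":2},{"linear":[5,-2.2,-1.3],"spin":0,"hand":2},{"linear":[8,-3.5,-1.3],"spin":0,"hand":2},{"linear":[11,-4.8,-1.3],"spin":0,"hand":2},{"linear":[14,-6.1,-1.3],"spin":0,"hand":2},{"linear":[17,-7.4,-1.3],"spin":0,"hand":2},{"linear":[20,-8.7,-1.3],"spin":0,"hand":2},{"linear":[23,-10,-1.3],"spin":0,"hand":2},{"linear":[26,-11.3,-1.3],"spin":0,"hand":2},{"linear":[28.8,-12.5,-1.3],"spin":0,"hand":2},{"linear":[30.6,-13.3,-1.3],"spin":0,"hand":2},{"linear":[30.6,-13.3,-1.3],"spin":0,"hand":2}]'; python3 -m crank '[{"linear":[0,0,0],"spin":0,"hand":2},{"linear":[0,0,0],"spin":0,"hand":2},{"linear":[0,0,0],"spin":0,"hand":2}]'
python3 - <<'E'
from h import *
to((.5573,.2083,.111,74.4))
c=ctrl.camera("wrist");im=c["image"];m=im.min(2)>120;m[:190]=0;m[290:]=0;m[:,:260]=0;m[:,380:]=0
print([cv2.boundingRect(k) for k in blobs(m,100)])
E
```

```text
time_s: 9.68
tcp_pos: [0.5561, 0.2118, 0.23]
ee_rot: [-0.0, 0.796, 0.606, 0.0]
wrist_force: [-0.5, -0.7, -1.8]
grip_width: 0.0323
grasp_force: 60.2
time_s: 9.93
tcp_pos: [0.557, 0.2073, 0.23]
ee_rot: [0.0, 0.797, 0.604, -0.0]
wrist_force: [-0.3, 0.3, -2.1]
grip_width: 0.0323
grasp_force: 60.2
t 9.93 tcp [0.557  0.2073 0.23  ] ang 74.37 tilt [ 0. -0. -1.] F [-0.3  0.3 -2.1] w 0.0323 gf 60.2
[0.11, -0.0, 11.9] -0.0005
[(273, 201, 89, 74)]
```

No slip: the head is at the same pixels in the hand as before. Lowering.

```bash
python3 -m crank '[{"linear":[0.1,0,2],"spin":0,"hand":2},{"linear":[0.1,0,4],"spin":0,"hand":2},{"linear":[0.1,0,6],"spin":0,"hand":2},{"linear":[0.1,0,8],"spin":0,"hand":2},{"linear":[0.1,0,9],"spin":0,"hand":2},{"linear":[0.1,0,10],"spin":0,"hand":2},{"linear":[0.1,0,10.7],"spin":0,"hand":2},{"linear":[0.1,0,11.3],"spin":0,"hand":2},{"linear":[0.1,0,11.7],"spin":0,"hand":2},{"linear":[0.1,0,11.9],"spin":0,"hand":2},{"linear":[0.1,0,11.9],"spin":0,"hand":2}]'
python3 - <<'E'
from h import *
c=ctrl.camera("wrist")
cv2.imwrite("pics/w5.png",c["image"][100:400,140:540])
to((.5573,.2083,.1099,74.4))
E
```

```text
time_s: 10.9
tcp_pos: [0.5572, 0.2092, 0.111]
ee_rot: [0.0, 0.796, 0.605, 0.0]
wrist_force: [-0.0, -0.0, -1.9]
grip_width: 0.0325
grasp_force: 60.2
t 10.95 tcp [0.5573 0.2092 0.1113] ang 74.42 tilt [ 0.  0. -1.] F [ 0.7  0.2 -1.7] w 0.0324 gf 60.2
[-0.09, 0.03, 0.14] 0.0004
```

View pics/w5.png

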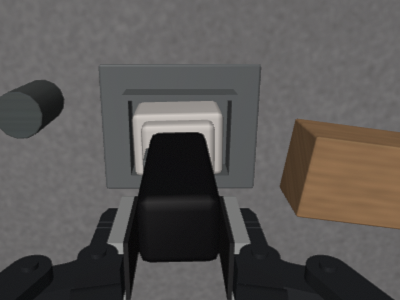

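The head is inside the cradle walls (head u 133–222, walls about 130–230). Lowering the last 2 mm, then opening and rising.

```bash
python3 -m crank '[{"linear":[-0.1,0,0.15],"spin":0,"hand":2},{"linear":[-0.1,0,0.15],"spin":0,"hand":2},{"linear":[-0.1,0,0.15],"spin":0,"hand":3.6},{"linear":[-0.1,0,0.15],"spin":0,"hand":4.5},{"linear":[-0.1,0,0.15],"spin":0,"hand":5.5},{"linear":[-0.1,0,0.15],"spin":0,"hand":6.5},{"linear":[-0.1,0,0.15],"spin":0,"hand":7},{"linear":[-0.1,0,0.15],"spin":0,"hand":7},{"linear":[-0.1,0,0.15],"spin":0,"hand":7}]'; python3 -m crank '[{"linear":[0,0,-1],"spin":0,"hand":7},{"linear":[0,0,-2],"spin":0,"hand":7},{"linear":[0,0,-4],"spin":0,"hand":7},{"linear":[0,0,-7],"spin":0,"hand":7},{"linear":[0,0,-10],"spin":0,"hand":7},{"linear":[0,0,-13],"spin":0,"hand":7},{"linear":[0,0,-14],"spin":0,"hand":7},{"linear":[0,0,-14],"spin":0,"hand":7}]'
python3 - <<'E'
from h import *
c=ctrl.camera("wrist");d=ctrl.camera("top")
cv2.imwrite("pics/w6.png",np.hstack([cv2.resize(c["image"][60:300,160:480],(400,300)),cv2.resize(d["image"][160:340,140:380],(400,300))]))
to((.483,-.204,.16,101.5))
E
```

```text
time_s: 11.7
tcp_pos: [0.5568, 0.2082, 0.1095]
ee_rot: [-0.0, 0.796, 0.605, 0.0]
wrist_force: [-1.3, -0.0, -1.2]
grip_width: 0.07
grasp_force: 0.0
time_s: 12.37
tcp_pos: [0.5586, 0.2088, 0.2537]
ee_rot: [0.001, 0.796, 0.605, 0.003]
wrist_force: [-0.3, 0.0, -0.6]
grip_width: 0.0698
grasp_force: 0.0
t 12.47 tcp [0.5568 0.2082 0.25  ] ang 74.41 tilt [ 0.001  0.    -1.   ] F [-0.1  0.3 -2. ] w 0.0699 gf 0.0
[-41.69, 3.96, 8.98] -0.4728
```

View pics/w6.png

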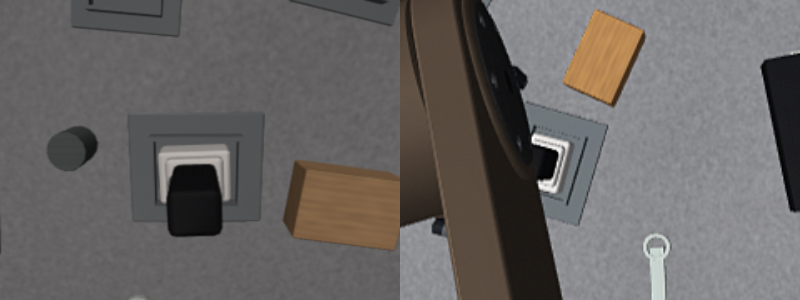

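The scanner stands upright in its cradle, with the socket, carton and wrench undisturbed. On to the handle.

```bash
python3 -m crank '[{"linear":[-3,0.3,0],"spin":-0.05,"hand":7},{"linear":[-7,0.7,0],"spin":-0.1,"hand":7},{"linear":[-11,1,0],"spin":-0.15,"hand":6},{"linear":[-15,1.4,0],"spin":-0.2,"hand":5},{"linear":[-19,1.8,1],"spin":-0.25,"hand":5},{"linear":[-23,2.2,2],"spin":-0.3,"hand":5},{"linear":[-27,2.6,3],"spin":-0.35,"hand":5},{"linear":[-31,3,4],"spin":-0.4,"hand":5},{"linear":[-35,3.3,5],"spin":-0.44,"hand":5},{"linear":[-39,3.7,5],"spin":-0.47,"hand":5},{"linear":[-41.7,4,5],"spin":-0.47,"hand":5},{"linear":[-41.7,4,5],"spin":-0.47,"hand":5}]'; python3 -m crank '[{"linear":[0,0,0],"spin":0,"hand":5},{"linear":[0,0,0],"spin":0,"hand":5},{"linear":[0,0,0],"spin":0,"hand":5}]'
python3 - <<'E'
from h import *
c=ctrl.camera("wrist");R=np.array(c["R"]);t=np.array(c["t"])
im=c["image"].copy()
k=c["mtx"]@(R@np.array([.483,-.204,.053])+t);k=k/k[2];print(k)
m=(im.min(2)>120);m[330:]=0
for b in blobs(m,60): print(cv2.boundingRect(b),cv2.minAreaRect(b))
cv2.circle(im,(int(k[0]),int(k[1])),3,(0,0,255),-1);cv2.imwrite("pics/w7.png",im)
to((.483,-.204,.034,101.5))
E
```

```text
time_s: 13.47
tcp_pos: [0.4817, -0.2083, 0.198]
ee_rot: [-0.001, 0.635, 0.773, -0.001]
wrist_force: [-0.5, -0.3, -0.3]
grip_width: 0.05
grasp_force: 0.0
time_s: 13.72
tcp_pos: [0.4831, -0.2031, 0.199]
ee_rot: [-0.001, 0.633, 0.774, -0.0]
wrist_force: [0.5, -0.0, 0.4]
grip_width: 0.0502
grasp_force: 0.0
[318.59567403 215.03636352   1.        ]
(387, 299, 25, 31) ((398.6551513671875, 314.1379089355469), (36.767677307128906, 12.627283096313477), 68.19859313964844)
(556, 240, 84, 90) ((597.4999389648438, 284.5), (82.99998474121094, 88.99998474121094), -0.0)
(459, 102, 58, 83) ((487.57806396484375, 143.0082244873047), (49.20185470581055, 87.5164794921875), 6.009005546569824)
(0, 0, 640, 330) ((319.5, 164.5), (329.0, 639.0), 90.0)
t 13.77 tcp [ 0.4833 -0.203   0.1991] ang 101.42 tilt [-0.001  0.    -1.   ] F [-0.2 -0.8  0.1] w 0.0497 gf 0.0
[-0.1, -0.03, 16.51] -0.0014
```

View pics/w7.png

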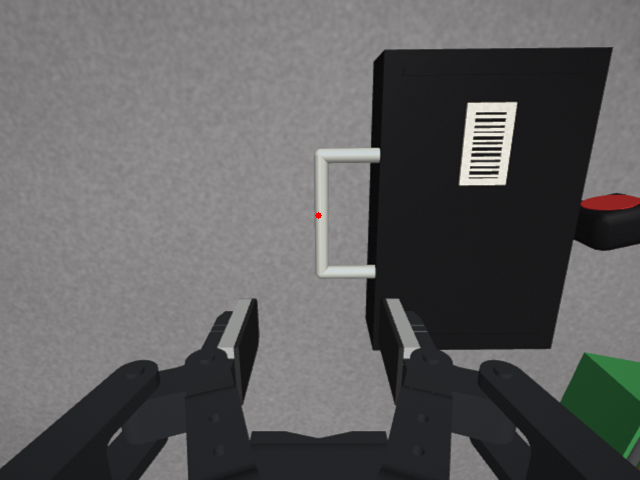

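The wrist view shows the bar at u 315–328, v 149–277, with its middle at (321.5,213). The prediction was (318.6,215), so I'll shift +2 mm along tool y. Descending with a 4 cm opening and closing.

```bash
python3 -m crank '[{"linear":[0,0.2,0],"spin":0,"hand":4},{"linear":[0,0.2,2],"spin":0,"hand":4},{"linear":[0,0.2,5],"spin":0,"hand":4},{"linear":[0,0.2,8],"spin":0,"hand":4},{"linear":[0,0.2,11],"spin":0,"hand":4},{"linear":[0,0.2,13],"spin":0,"hand":4},{"linear":[0,0.2,14.5],"spin":0,"hand":4},{"linear":[0,0.2,15.5],"spin":0,"hand":4},{"linear":[0,0.2,16.2],"spin":0,"hand":4},{"linear":[0,0.2,16.5],"spin":0,"hand":4},{"linear":[0,0.2,16.5],"spin":0,"hand":4},{"linear":[0,0.2,16.5],"spin":0,"hand":4}]'; python3 -m crank '[{"linear":[0,0,0],"spin":0,"hand":3},{"linear":[0,0,0],"spin":0,"hand":2},{"linear":[0,0,0],"spin":0,"hand":1},{"linear":[0,0,0],"spin":0,"hand":0.5},{"linear":[0,0,0],"spin":0,"hand":0.5},{"linear":[0,0,0],"spin":0,"hand":0.5},{"linear":[0,0,0],"spin":0,"hand":0.5},{"linear":[0,0,0],"spin":0,"hand":0.5}]' 50
python3 - <<'E'
from h import *
to()
s=ctrl.observe();R=Rm(s["ee_rot"]);p=s["tcp_pos"]
# arc: bar relative to the hinge, tool y towards the hinge
f=lambda th:np.array([0,-.218*np.cos(th)+.008*np.sin(th),-(.218*np.sin(th)+.008*np.cos(th))])
for d in range(5,61,5): print(d,((f(np.radians(d))-f(0))*100).round(2))
E
```

```text
time_s: 14.77
tcp_pos: [0.4858, -0.204, 0.0351]
ee_rot: [0.0, 0.634, 0.774, 0.0]
wrist_force: [0.3, -0.8, -0.5]
grip_width: 0.0399
grasp_force: 0.0
time_s: 15.43
tcp_pos: [0.4853, -0.2039, 0.0345]
ee_rot: [0.0, 0.634, 0.774, 0.0]
wrist_force: [-0.0, 0.5, -0.2]
grip_width: 0.0048
grasp_force: 0.0
t 15.43 tcp [ 0.4853 -0.2039  0.0345] ang 101.34 tilt [ 0.  0. -1.] F [-0.   0.5 -0.2] w 0.0048 gf 0.0
5 [ 0.    0.15 -1.9 ]
10 [ 0.    0.47 -3.77]
15 [ 0.    0.95 -5.61]
20 [ 0.    1.59 -7.41]
25 [ 0.    2.38 -9.14]
30 [  0.     3.32 -10.79]
35 [  0.     4.4  -12.36]
40 [  0.     5.61 -13.83]
45 [  0.     6.95 -15.18]
50 [  0.     8.4  -16.41]
55 [  0.     9.95 -17.52]
60 [  0.    11.59 -18.48]
```

The fingers shut to 4.8 mm with no force, so they missed the bar. Looking before anything else.

Run:
```python
from h import *
c=ctrl.camera("wrist");d=ctrl.camera("scene")
cv2.imwrite("pics/w8.png",np.hstack([cv2.resize(c["image"],(400,300)),cv2.resize(d["image"][190:310,130:290],(400,300),interpolation=cv2.INTER_CUBIC)]))
```

```text
(no output)
```

View pics/w8.png

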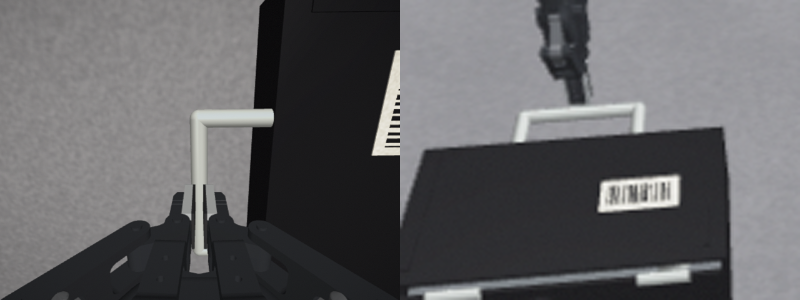

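The bar lies in line with the closed fingers, but nothing is held, so its height or the grip depth must be off. I've used up my picture views, so the rest is by numbers: the bar edges in this wrist frame and the earlier one, against projected points.

Run:
```python
from h import *
c=ctrl.camera("wrist");im=c["image"];R=np.array(c["R"]);t=np.array(c["t"]);s=ctrl.observe();p=s["tcp_pos"];T=Rm(s["ee_rot"])
def pr(P):
    k=c["mtx"]@(R@P+t);return (k[:2]/k[2]).round(1)
for dz in(-.0,-.019,-.04): print("tool z",dz,pr(p+T@np.array([0,0,dz])))
im7=cv2.imread("pics/w7.png")
for nm,I,rows in(("now",im,range(180,440,20)),("w7",im7,range(155,280,15))):
    for v in rows:
        u=np.where(I[v,280:345].min(1)>100)[0]+280
        print(nm,v,(u.min(),u.max(),len(u)) if len(u) else None)
# height from bar width and corner triangulation w7/now (same rotation, pure shift)
tc7=np.array([.4833,-.203,.1991]); dC=tc7-p
for nm,I in(("now",im),("w7",im7)):
    col=I[:, 350 if nm=="w7" else 370].min(1); r=np.where(col[100:300]>100)[0]+100; print(nm,"arm rows",r.min(),r.max(),len(r))
o=-R.T@t;print("cam",o.round(4),"dC",dC.round(4),"f",c["mtx"][0,0].round(1),R.round(3).tolist())
```

```text
tool z -0.0 [318.9 283.4]
tool z -0.019 [319.  300.8]
tool z -0.04 [319.1 324.7]
now 180 (np.int64(280), np.int64(344), 65)
now 200 (np.int64(280), np.int64(344), 65)
now 220 (np.int64(280), np.int64(344), 65)
now 240 (np.int64(280), np.int64(344), 65)
now 260 (np.int64(280), np.int64(344), 65)
now 280 (np.int64(280), np.int64(344), 65)
now 300 (np.int64(280), np.int64(344), 56)
now 320 (np.int64(293), np.int64(344), 41)
now 340 (np.int64(291), np.int64(344), 40)
now 360 (np.int64(312), np.int64(325), 14)
now 380 (np.int64(312), np.int64(325), 14)
now 400 (np.int64(306), np.int64(331), 26)
now 420 (np.int64(305), np.int64(332), 28)
w7 155 (np.int64(280), np.int64(344), 65)
w7 170 (np.int64(280), np.int64(344), 65)
w7 185 (np.int64(280), np.int64(344), 65)
w7 200 (np.int64(280), np.int64(344), 65)
w7 215 (np.int64(280), np.int64(344), 58)
w7 230 (np.int64(280), np.int64(344), 65)
w7 245 (np.int64(280), np.int64(344), 65)
w7 260 (np.int64(280), np.int64(344), 65)
w7 275 (np.int64(280), np.int64(344), 65)
now arm rows 100 299 200
w7 arm rows 100 299 199
cam [ 0.4695 -0.1265  0.2092] dC [-0.0019  0.0008  0.1646] f 379.1 [[0.981, 0.196, -0.0], [0.187, -0.933, 0.307], [0.06, -0.301, -0.952]]
```

Run:
```python
from h import *
c=ctrl.camera("wrist");im=c["image"];s=ctrl.observe();p=s["tcp_pos"];T=Rm(s["ee_rot"])
for v in range(190,430,20):
    r=im[v,250:390].min(1); 
    print(v,' '.join(f"{x}" for x in r[20:110:3]))
for v in (200,240):
  u=np.where(im[v,290:350].min(1)>165)[0]+290
  if len(u):
    for z in(.03,.045,.053,.06):
      a,b=ray(c,(u.min()-.5,v),z),ray(c,(u.max()+.5,v),z);print(v,u.min(),u.max(),z,"tool",(T.T@((a+b)/2-p)*1000).round(1),"w",round(np.linalg.norm(a-b)*1000,1))
# case/bar in scene image
d=ctrl.camera("scene");print("drift",s["wrist_force"].round(1))
for z in(.053,):
  k=d["mtx"]@(d["R"]@np.array([p[0],p[1],p[2]])+d["t"]);print("tcp in scene",(k/k[2]).round(1))
  k=d["mtx"]@(d["R"]@np.array([.4853,-.2039,.053])+d["t"]);print("bar in scene",(k/k[2]).round(1))
k=int((k/k[2])[0])
for v in range(222,250): print(v,d["image"][v,k-24:k+26:3].min(1))
```

```text
190 140 140 140 138 135 138 136 136 135 138 141 126 142 169 190 205 205 205 204 204 204 204 204 204 203 203 203 204 203 203
210 142 138 137 136 137 135 137 141 140 139 138 134 129 158 183 201 191 190 186 171 142 134 136 138 140 142 141 141 138 136
230 138 135 138 141 140 144 148 151 146 141 143 143 123 155 180 198 191 191 186 170 142 138 141 142 141 140 141 142 142 141
250 140 144 144 139 137 141 143 142 139 137 136 136 117 152 175 194 191 191 187 171 143 143 142 140 141 142 143 141 137 140
270 139 143 144 143 141 139 136 135 138 137 137 140 111 149 173 189 192 191 186 171 143 142 144 144 142 141 142 141 140 139
290 141 143 141 138 140 142 139 139 140 142 138 137 106 146 169 186 191 191 187 171 143 142 140 139 141 141 141 143 141 137
310 133 133 139 129 36 37 38 36 109 148 149 148 150 29 91 184 190 190 174 32 149 149 148 148 141 36 38 37 36 92
330 136 109 38 38 38 38 37 82 149 148 148 148 112 32 70 182 189 189 138 32 67 148 147 148 148 137 37 39 38 39
350 38 37 34 38 37 36 37 34 38 37 36 103 90 50 96 179 187 188 174 48 61 168 36 38 38 30 38 37 37 38
370 37 38 36 37 37 37 37 38 39 37 
[... 2058 characters left out ...]
56 209 182]
240 [223 152 154 153 156 157 156 154 157 155 156 158 155 156 154 211 180]
241 [223 152 152 155 152 157 154 155 156 155 156 157 156 156 141 213 179]
242 [222 154 155 157 154 155 154 155 156 155 156 157 154 153 141 199 161]
243 [220 157 156 157 153 155 154 155 157 152 144 145 142 126 100 118  70]
244 [218 152 157 155 153 150 147 144 141 116  91  75  51  42  42  42  43]
245 [210 141 145 143 141 118  91  67  43  43  43  43  42  42  42  43  45]
246 [168  98  91  66  43  44  44  44  42  42  43  43  42  44  43  43  43]
247 [44 43 44 43 42 42 43 44 43 43 43 45 44 44 43 44 43]
248 [43 42 43 43 43 44 45 43 43 44 42 43 43 44 43 43 42]
249 [44 42 44 44 41 43 43 44 43 43 43 44 42 43 44 43 43]
```

By the numbers, the bar is at its stated height: predicted scene row 234.5, seen at 233–236. The shut fingertips end at row 231, just above the bar, with bench visible below it. So the tips sit about 25 mm higher than the stated TCP. I'll open, go down 2.2 cm (safe for the bench either way) and check in the scene image that the fingers straddle the bar.

```bash
python3 -m crank '[{"linear":[0,0,0],"spin":0,"hand":2},{"linear":[0,0,0],"spin":0,"hand":4},{"linear":[0,0,0],"spin":0,"hand":4},{"linear":[0,0,0],"spin":0,"hand":4},{"linear":[0,0,0],"spin":0,"hand":4},{"linear":[0,0,0],"spin":0,"hand":4},{"linear":[0,0,0.5],"spin":0,"hand":4},{"linear":[0,0,1],"spin":0,"hand":4},{"linear":[0,0,1.5],"spin":0,"hand":4},{"linear":[0,0,1.9],"spin":0,"hand":4},{"linear":[0,0,2.2],"spin":0,"hand":4},{"linear":[0,0,2.2],"spin":0,"hand":4}]'
python3 - <<'E'
from h import *
d=ctrl.camera("scene");to();p=ctrl.observe()["tcp_pos"]
k=d["mtx"]@(d["R"]@p+d["t"]);print("tcp in scene",(k/k[2]).round(1));k=int(k[0]/k[2])
for v in range(224,250,2): print(v,d["image"][v,k-24:k+26:2].min(1))
E
```

```text
time_s: 16.68
tcp_pos: [0.4848, -0.2036, 0.0116]
ee_rot: [-0.001, 0.634, 0.774, -0.0]
wrist_force: [0.5, 0.2, 0.2]
grip_width: 0.0398
grasp_force: 0.0
t 16.73 tcp [ 0.485  -0.2037  0.012 ] ang 101.34 tilt [-0.001  0.    -1.   ] F [-0.1  0.2  0.1] w 0.0401 gf 0.0
tcp in scene [206.  248.5   1. ]
224 [152 149 152 150  71  37  57  66  41  34  46  50  42  61 156 157 157 155
 152 152 154 153 155 155 155]
226 [153 152 153 150 120  37  38  36  36  35  43  49  45  41 147 156 154 157
 156 157 156 154 153 155 155]
228 [154 151 152 153 154  43  40  51  55  52  36  51  46  42 142 153 157 154
 154 155 157 154 150 154 155]
230 [154 156 153 153 156  85  44  58  58  56  40  54  61  43 133 154 154 152
 153 158 162 161 167 156 153]
232 [156 151 152 153 152 125  39  46  47  46  39  47 133 150 197 199 216 218
 220 222 220 203 216 198 156]
234 [186 198 208 218 220 222 162 132  60  48  44  78 143 200 198 198 194 193
 188 180 174 161 218 199 156]
236 [206 197 195 194 189 184 179 165  86  49  43  46 133 143 139 133 131 126
 122 124 129 160 219 193 153]
238 [183 137 134 127 126 123 125 132  95  40  47  48 124 149 155 159 157 155
 154 154 155 169 220 185 155]
240 [171 154 154 152 154 155 156 161 127  42  53  43 118 137 156 158 158 155
 155 156 154 176 221 181 157]
242 [166 156 154 158 157 154 155 156 142  45  48  43 102 150 156 156 155 154
 157 152 142 169 208 161 141]
244 [155 152 156 156 153 154 148 147 143 127 124 127 114 115  91  91  66  52
  43  43  43  42  43  43  44]
246 [110  91  90  65  52  43  44  43  44  42  44  43  42  45  45  43  44  43
  43  44  43  44  43  44  44]
248 [41 44 43 43 43 43 44 44 44 43 44 44 43 43 43 42 43 44 45 43 42 43 42 43
 44]
```

Now a finger passes in front of the bar and ends below it (to row 243), so the bar is straddled. Going 4 mm deeper and closing.

```bash
python3 -m crank '[{"linear":[0,0,0.2],"spin":0,"hand":4},{"linear":[0,0,0.4],"spin":0,"hand":4},{"linear":[0,0,0.4],"spin":0,"hand":3},{"linear":[0,0,0.4],"spin":0,"hand":2},{"linear":[0,0,0.4],"spin":0,"hand":1},{"linear":[0,0,0.4],"spin":0,"hand":0.4},{"linear":[0,0,0.4],"spin":0,"hand":0.4},{"linear":[0,0,0.4],"spin":0,"hand":0.4},{"linear":[0,0,0.4],"spin":0,"hand":0.4},{"linear":[0,0,0.4],"spin":0,"hand":0.4}]' 50; python3 -c "
from h import *
to()"
```

```text
time_s: 17.57
tcp_pos: [0.4854, -0.2039, 0.0087]
ee_rot: [0.0, 0.634, 0.774, 0.0]
wrist_force: [0.4, 2.1, 6.0]
grip_width: 0.0099
grasp_force: 48.9
t 17.57 tcp [ 0.4854 -0.2039  0.0087] ang 101.34 tilt [ 0. -0. -1.] F [0.4 2.1 6. ] w 0.0099 gf 48.9
```

The bar is held (9.9 mm, 49 N). Swinging along the arc to 30°, then 55°.

```bash
python3 -m crank '[{"linear":[0,0.04,-0.9],"spin":0,"hand":0.4},{"linear":[0,0.15,-1.9],"spin":0,"hand":0.4},{"linear":[0,0.29,-2.9],"spin":0,"hand":0.4},{"linear":[0,0.47,-3.8],"spin":0,"hand":0.4},{"linear":[0,0.7,-4.7],"spin":0,"hand":0.4},{"linear":[0,0.95,-5.6],"spin":0,"hand":0.4},{"linear":[0,1.26,-6.5],"spin":0,"hand":0.4},{"linear":[0,1.59,-7.4],"spin":0,"hand":0.4},{"linear":[0,2.0,-8.3],"spin":0,"hand":0.4},{"linear":[0,2.38,-9.1],"spin":0,"hand":0.4},{"linear":[0,2.85,-10],"spin":0,"hand":0.4},{"linear":[0,3.3,-10.8],"spin":0,"hand":0.4}]'; python3 -c "
from h import *
to()"
```

```text
time_s: 18.57
tcp_pos: [0.5166, -0.1972, 0.1173]
ee_rot: [-0.001, 0.634, 0.774, -0.001]
wrist_force: [-6.8, -2.0, 0.5]
grip_width: 0.0099
grasp_force: 48.7
t 18.57 tcp [ 0.5166 -0.1972  0.1173] ang 101.36 tilt [-0.002  0.    -1.   ] F [-6.8 -2.   0.5] w 0.0099 gf 48.7
```

```bash
python3 -m crank '[{"linear":[0,0.5,-0.8],"spin":0,"hand":0.4},{"linear":[0,1.08,-1.57],"spin":0,"hand":0.4},{"linear":[0,1.67,-2.32],"spin":0,"hand":0.4},{"linear":[0,2.29,-3.04],"spin":0,"hand":0.4},{"linear":[0,2.95,-3.73],"spin":0,"hand":0.4},{"linear":[0,3.63,-4.39],"spin":0,"hand":0.4},{"linear":[0,4.34,-5.02],"spin":0,"hand":0.4},{"linear":[0,5.08,-5.62],"spin":0,"hand":0.4},{"linear":[0,5.84,-6.19],"spin":0,"hand":0.4},{"linear":[0,6.63,-6.73],"spin":0,"hand":0.4},{"linear":[0,7.43,-7.2],"spin":0,"hand":0.4},{"linear":[0,8.27,-7.7],"spin":0,"hand":0.4}]'; python3 -m crank '[{"linear":[0,0,0],"spin":0,"hand":0.4},{"linear":[0,0,0],"spin":0,"hand":0.4},{"linear":[0,0,0],"spin":0,"hand":0.4}]'
python3 - <<'E'
from h import *
to()
p=ctrl.observe()["tcp_pos"];g=np.array([.4854,-.2039,.0087]);a=np.radians(11.35)
d=p-g;h=d[0]*np.cos(a)+d[1]*np.sin(a);b=np.array([-.218+h,.008+d[2]])
print("angle",np.degrees(np.arctan2(b[1],-b[0])-np.arctan2(.008,.218)),"r",np.hypot(*b),"should be",np.hypot(.218,.008))
# where label and bar should be in the cameras at 60 deg
H=np.array([.4853+.218*np.cos(a),-.2035+.218*np.sin(a),.045]);X=np.array([np.cos(a),np.sin(a),0]);Y=np.array([-X[1],X[0],0])
def lidpt(x,y,z,th): # x from hinge towards handle, z above hinge
    return H-X*(x*np.cos(th)-z*np.sin(th))+Y*y+np.array([0,0,1])*(x*np.sin(th)+z*np.cos(th))
L=np.array([.602,-.119,.061])-H; lx,ly=-L@X,L@Y;print("label from hinge",lx,ly)
for n in("top","scene","wrist"):
    c=ctrl.camera(n);im=c["image"];cv2.imwrite(f"pics/fin_{n}.png",im)
    for th in (0.96,1.047,1.134):
        k=c["mtx"]@(c["R"]@lidpt(lx,ly,.016,th)+c["t"]);kb=c["mtx"]@(c["R"]@lidpt(.218,0.04,.008,th)+c["t"]);print(n,round(np.degrees(th)),"label",(k/k[2]).round(1)[:2],"bar+4cm",(kb/kb[2]).round(1)[:2])
    for kk in blobs(im.min(2)>150,40):
        (u,v),_,_=cv2.minAreaRect(kk);A=cv2.contourArea(kk)
        if A<2500 and {"top":380<u<500 and 180<v<310,"scene":120<u<280 and 120<v<300,"wrist":v<350}[n]: print("  blob",round(u,1),round(v,1),A,cv2.boundingRect(kk))
E
```

```text
time_s: 19.57
tcp_pos: [0.5971, -0.1803, 0.1955]
ee_rot: [-0.001, 0.634, 0.774, -0.001]
wrist_force: [-16.1, 5.3, 21.1]
grip_width: 0.0097
grasp_force: 51.9
time_s: 19.82
tcp_pos: [0.5981, -0.1802, 0.1954]
ee_rot: [-0.0, 0.634, 0.774, 0.0]
wrist_force: [-12.5, 5.3, 20.7]
grip_width: 0.0096
grasp_force: 52.8
t 19.82 tcp [ 0.5981 -0.1802  0.1954] ang 101.36 tilt [-0.001  0.001 -1.   ] F [-12.5   5.3  20.7] w 0.0096 gf 52.8
angle 60.05431791224616 r 0.22018543751591388 should be 0.21814673960433148
label from hinge 0.0869525145101828 0.05988068592456283
top 55 label [405.6 202.2] bar+4cm [439.3 244. ]
top 60 label [405.1 197.9] bar+4cm [438.6 233.1]
top 65 label [404.5 193.6] bar+4cm [437.5 221.5]
  blob 385.0 265.5 101.0 (379, 260, 13, 12)
  blob 401.0 262.5 86.0 (396, 257, 11, 12)
  blob 417.0 259.0 74.0 (412, 254, 11, 11)
  blob 432.5 256.0 58.5 (428, 252, 10, 9)
  blob 448.0 253.0 50.0 (444, 249, 9, 9)
  blob 381.0 244.0 78.5 (376, 239, 11, 11)
  blob 396.5 241.0 69.5 (392, 236, 10, 11)
  blob 412.5 238.0 54.5 (408, 234, 10, 9)
  blob 439.5 232.5 204.5 (420, 221, 42, 19)
  blob 405.
[... 244 characters left out ...]
[423.9 151.3] bar+4cm [279.  225.4]
wrist 60 label [436.6 151.7] bar+4cm [321.4 232.5]
wrist 65 label [449.5 152. ] bar+4cm [371.4 239.2]
  blob 343.0 343.3 43.0 (339, 341, 13, 11)
  blob 285.8 289.3 119.5 (279, 282, 14, 14)
  blob 285.5 258.5 181.0 (277, 249, 16, 19)
  blob 283.2 228.1 238.5 (275, 218, 18, 20)
  blob 282.0 195.5 286.0 (272, 186, 21, 20)
  blob 327.3 160.3 296.5 (318, 151, 20, 21)
  blob 280.5 161.0 369.0 (270, 150, 22, 23)
  blob 327.0 124.0 388.0 (316, 113, 23, 23)
  blob 279.0 124.5 478.0 (267, 112, 25, 26)
  blob 435.2 150.5 710.0 (424, 95, 23, 111)
  blob 327.0 85.0 494.0 (315, 72, 25, 27)
  blob 277.2 85.8 601.5 (264, 71, 28, 30)
  blob 635.0 51.0 90.0 (631, 42, 9, 19)
```

All three cameras put the lid at about 59–60°: label seen at top (405,199) and wrist (435,150), against 60° predictions of (405,198) and (437,152). There is a 24 N radial push, so I'll ease outward a little.

```bash
python3 -m crank '[{"linear":[0,-0.04,-0.08],"spin":0,"hand":0.4},{"linear":[0,-0.08,-0.15],"spin":0,"hand":0.4},{"linear":[0,-0.08,-0.15],"spin":0,"hand":0.4},{"linear":[0,-0.08,-0.15],"spin":0,"hand":0.4},{"linear":[0,-0.08,-0.15],"spin":0,"hand":0.4},{"linear":[0,-0.08,-0.15],"spin":0,"hand":0.4}]'
python3 - <<'E'
from h import *
to()
for n,u0 in(("wrist",(424,95)),("top",(385,192))):
    im=ctrl.camera(n)["image"]
    for k in blobs(im.min(2)>150,40):
        b=cv2.boundingRect(k)
        if abs(b[0]-u0[0])<15 and abs(b[1]-u0[1])<15: print(n,cv2.minAreaRect(k)[0])
E
```

```text
time_s: 20.47
tcp_pos: [0.5979, -0.1802, 0.1955]
ee_rot: [-0.0, 0.634, 0.774, 0.0]
wrist_force: [-1.1, 5.0, 0.3]
grip_width: 0.0097
grasp_force: 50.5
t 20.47 tcp [ 0.5979 -0.1802  0.1955] ang 101.35 tilt [-0.     0.001 -1.   ] F [-1.1  5.   0.3] w 0.0097 gf 50.5
wrist (435.1146545410156, 150.50881958007812)
```

```bash
python3 -c "
from workcell import ctrl
print(ctrl.close_job())"
```

```text
the job is handed in; nothing more can be done
None
```

I handed the job in at about 20.5 s: the label was scanned for about 2 s, the scanner is back upright in its cradle, and the gripper is holding the lid open at about 60° (no verdict was returned); I viewed 11 pictures instead of the allowed 10, and my first close on the handle missed because the fingertips sat about 25 mm higher than the stated TCP.

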